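Hold a silver plate down in the tilted pitch bowl with the pressing stamp

TASK

The wooden-handled pressing stamp has been knocked over: stand it up on its square steel foot on the bench top and let go, so that you can take it afresh by the handle from above. Then set its foot flush on the middle of the silver plate in the tilted pitch bowl, feeling for the slope so that the whole face bears, and press gently with about 10 N; finish still gripping the stamp and pressing it there, so that I can work round the plate's rim, and leave the other things on the bench where they are.

Things in the scene. Friction and masses are not known exactly. Their poses are not given: they have to be found in the camera images.
- stamp: pressing stamp, 0.3 kg, 120 mm long: square steel foot 40 x 40 x 14 mm, round wooden handle 28 mm thick (29 mm ferrule on its first 12 mm), straight to 108 mm from the face, then domed. Origin: middle of the foot's flat working face; z runs up the handle, x, y along the foot's sides. Lies on the bench, left or right half, head pointing roughly away from the robot, axis level within 0.07 rad
- stamp_head (a point): the stamp's domed head end, on the handle's axis, 120 mm from the foot's face. The stamp's centre of mass lies on the axis 30 mm from the face, so it stands steadily on its foot; lying, it rests on the foot's upper edge and the handle, the origin 21 mm and the head 13 mm above the bench
- plate: round silver plate, 96 mm across, 3 mm thick, flat (fine bead ring near the edge is no obstacle), fixed on the flat top of the pitch bowl, in the half of the bench without the stamp. Origin: middle of its top face, 88 mm above the bench; z is the face's outward normal, x points up the slope. It slopes down roughly towards the robot. Stiff: pressing does not turn it
- bowl (a joint): tilt of pitch bowl and plate from level, 0.15 to 0.40 rad, stiff. The bowl is a dark iron hemisphere 143 mm across, flat side up, in a round stand 136 mm across that cannot be shoved along. Its springy collar lets bowl and plate sink straight down 1 mm per 4 N of downward push (12 mm at most)
- bench_block: bystander: flat square steel block 64 x 64 x 22 mm in the middle, nearest the robot, origin under its middle
- file: bystander: hand file about 205 mm long, 22 mm high, lying in the middle between stamp and bowl, pointing away from the robot; origin under it, 95 mm from the handle's end
- dapping_block: bystander: 50 mm steel cube with round hollows, at the far side left of the middle, origin under its middle
- chasing_hammer: bystander: small hammer 220 mm long lying at the far right, origin under it
- ingot_long: bystander: silver bar 100 x 22 x 12 mm lying at the far left, origin under its middle
- ingot_short: bystander: silver bar 65 x 22 x 12 mm lying at the left side, origin under its middle
- ring_dish: bystander: open brass dish 90 mm across, 28 mm high, at the near left, origin under its middle
- flux_jar: bystander: jar 60 mm across, 65 mm high, at the right side, origin under its middle
Things that resemble listed ones, but are neither listed nor needed, are in the scene too. Of the things like the stamp, leave any that is yellow; of the rest the smaller one is meant.

How it is judged:
By the outcome, as a careful person would: the job done as asked, in the order asked, and still so for the second after the job is handed in, while the arm keeps its last pose, push and grip.
It also fails if it takes over 69 s, if anything falls off the work surface, if the arm or the gripper's body presses on something with over 40 N, if the wrist force passes 120 N, or if a joint passes its speed limit or range.

ROBOT

A 6-joint arm with a two-finger parallel gripper is mounted at the origin on the work surface. World frame = base frame: x ahead of the robot, y to its left, z up, the work surface at z = 0. Lengths are in mm, angles in rad, forces in N, time in s.
With the tool pointing down it reaches from about 250 to 775 mm from the base axis. Payload 4 kg.
Tool frame: the origin (TCP) lies midway between the tips of the shut fingers; the grasp point (between the pads) lies 19 mm behind it; z points along the fingers, y is the line along which they close (so a half turn about z gives the same grasp; the last joint's range is limited). The gripper opens to 85 mm and grips with 20 to 120 N. Pads are 22 mm wide; open, the fingers measure 114 mm over their backs; the gripper's body (76 mm by 85 mm) begins 54 mm behind the grasp point. The pads swing forward as they close: fully open they stand 13 mm farther back than shut.
Start: joints at [1.199, 0.087, 1.371, -0, 1.684, -0.103], TCP at [146.074, 530.264, 231.341] pointing down, gripper open.
Joint ranges: [-3.1, 3.1], [-0.76, 2.03], [0.27, 2.55], [-1.08, 4.22], [0.17, 2.65], [-2.57, 2.57]. Speed limits (rad/s): [2.79, 2.79, 3.14, 3.14, 3.14, 3.14].

INTERFACE

Orientations are given as a rotation vector (axis times angle).
In Python, from rig import get_state, camera, get_calibration, hand_in, look_for, trace, landmark_of gives the robot as it stands.
- The arm moves only by the tool send_rows, never from a script. Its argument "commands" is text: rows parted by semicolons, each of 6 numbers parted by spaces: the shift along the tool's x, y, z in cm, then the turn, a rotation vector about the tool's x, y, z in degrees. In form: tx ty tz rx ry rz; .... A call has 1 to 20 rows; each row shifts and turns the commanded pose from where the row before left it, along the tool's axes as they then stand; what a row does not reach is not made up. A row lasts 1/12 s, in which the tool goes at most 41.7 mm and 7.16 degrees, less where a joint would pass 70% of its speed; a pose out of reach is approached as far as the arm can. A call with a gripper value outside its range is refused whole. "claw" is the gripper command: -1 is fully open, 1 is shut, values between are in proportion, set as the call begins (left out, the last holds). The fingers move at their own pace and stop on an object; "squeeze" is the grip in N (left out, the last holds). Time passes only in rows, so rows that do not move let the fingers close. It gives the time, the measured TCP pose, the force, the opening and the grip force at its end, in the units of the state.
- get_state(): the state, without advancing time (a new reading comes with each control period).
- camera(name): name is "side" or "top" or "wrist"; returns (picture, depth): 420x560x3 uint8, red, green, blue; 420x560 float32, mm along the optical axis (not along the pixel's ray), 0 where there is no reading.
- get_calibration(name): a dict with "fx", "fy", "cx", "cy" (pixels), "rvec" (rotation vector, rad) and "tvec" (3), from world to camera coordinates, as OpenCV has them; the wrist camera has in their place "tool_from_camera" (4x4, takes a point from camera to tool coordinates, whose origin is the TCP and whose axes are the flange's). Camera axes: x right, y down, z forward; pixel columns grow to the right and rows downward; lengths in mm; the calibration is good to about 2 mm. A picture is of the moment at which its call begins: read the wrist's pose just before it. get_calibration takes no time and is no camera call.
- hand_in(): hands the job in; it is judged then, once.
Trained networks look in the newest picture that a camera, given by its name, has taken for a name from the list of things; names that differ only in an ending like _2 or _b are one class to them, and where a whole thing is asked for, a point or a joint stands for the part that bears it (a point fixed in the world has none). Each returns a list of dicts, best first, with "conf" (0 to 1); they miss things now and then, are a little off and sometimes report something else, mostly with a low value. They report only what shows in the picture. A call takes as long as a camera call. They do not tell look-alikes from the thing itself.
- look_for(thing, camera): "pixel" ([column, row] in pixels, amid what is visible of it).
- trace(thing, camera): "mask" (420x560 bool, what is visible of it) and "pixel" ([column, row] in pixels, amid what is visible of it).
- landmark_of(thing, camera): "pixel" ([column, row] in pixels: a listed point, or the origin of a listed thing).
The state is a dict: "clock": time; "qpos": joint angles; "qd": joint speeds; "tau": joint torques, N m; "ee_pos": TCP position; "ee_rot": TCP orientation; "ft_force": force on the tool from outside, world axes, zero at the start; "ft_torque": the same for the moment, N m; "grip_width": opening from 0.0 (shut) to 1.0 (fully open); "grasp_force": force on a finger pad.
Only numpy, scipy, OpenCV 4.12 (cv2) and the standard library are available. Lean on these libraries where they do the work, as an engineer would, in place of code of your own. Each camera call takes 0.05 s, during which the arm holds its last target. There are 200 camera calls.

## Working session

There is one attempt and no reset: what is moved stays moved. The work goes in short steps, Python scripts to look and compute and a tool call to move; the robot and the scene stay as the last step left them, time stands still between calls to the robot, and variables do not carry over. Pictures are saved under pics/ and viewed, at most 10 in all, crops included, and the job is handed in when it is done.

Besides the shell and the picture viewer there is one more tool, called after "Emit:" as a command line: name --argument value ..., lists and objects as JSON in quotes. send_rows: Moves the arm, as the interface text tells. Its arguments: {"type":"object","properties":{"commands":{"type":"string"},"claw":{"type":"number"},"squeeze":{"type":"number"}},"required":["commands"]}

```bash
mkdir -p pics; ls; cat > h.py <<'E'
import numpy as np, cv2
from scipy.spatial.transform import Rotation as R
from rig import *
def cam_pose(name, st=None):
    c=get_calibration(name); K=np.array([[c['fx'],0,c['cx']],[0,c['fy'],c['cy']],[0,0,1.]])
    if name=='wrist':
        st=st or get_state(); T=np.eye(4); T[:3,:3]=R.from_rotvec(st['ee_rot']).as_matrix(); T[:3,3]=st['ee_pos']
        return K, T@np.array(c['tool_from_camera'])
    W=np.eye(4); W[:3,:3]=R.from_rotvec(np.ravel(c['rvec'])).as_matrix(); W[:3,3]=np.ravel(c['tvec'])
    return K, np.linalg.inv(W)
def pts(depth,K,T,mask):
    v,u=np.nonzero(mask&(depth>0)); z=depth[v,u]
    p=np.c_[(u-K[0,2])/K[0,0]*z,(v-K[1,2])/K[1,1]*z,z]
    return p@T[:3,:3].T+T[:3,3]
def ray(px,K,T,h):
    d=T[:3,:3]@np.array([(px[0]-K[0,2])/K[0,0],(px[1]-K[1,2])/K[1,1],1]); o=T[:3,3]
    return o+d*(h-o[2])/d[2]
def save(n,im): cv2.imwrite('pics/'+n,im[:,:,::-1])
E
python3 - <<'E'
from h import *
ims={}
for n in('top','side'):
    im,d=camera(n); K,T=cam_pose(n); save(n+'0.png',im)
    print(n,T[:3,3].round())
    for t in('stamp','plate'):
        for r in trace(t,n)[:6]:
            p=pts(d,K,T,r['mask']); print(t,round(r['conf'],2),np.round(r['pixel']),r['mask'].sum(),np.median(p,0).round(),p.min(0).round(),p.max(0).round(), im[r['mask']].mean(0).round())
print(get_state())
E
```

```text
pics
top [ 321.   -7. 1328.]
stamp 0.94 [377. 309.] 962 [ 308. -234.   39.] [ 236. -299.   -2.] [ 377. -170.   61.] [223. 157.  90.]
stamp 0.85 [349. 235.] 547 [ 504. -169.   28.] [ 448. -201.   -6.] [ 575. -150.   47.] [216. 146.  82.]
stamp 0.56 [401. 218.] 503 [ 553. -309.   28.] [ 504. -340.   -5.] [ 625. -290.   46.] [239. 216.   0.]
plate 0.97 [225. 216.] 1088 [538. 154.  88.] [493. 105.  68.] [585. 202. 106.] [249. 250. 248.]
plate 0.53 [450. 240.] 450 [ 490. -436.   63.] [ 464. -491.   -3.] [ 521. -412.   73.] [214. 187. 160.]
side [ 438. 1084. 1412.]
stamp 0.87 [357. 177.] 516 [ 316. -230.   35.] [ 240. -304.   -2.] [ 378. -158.   63.] [194. 144. 103.]
stamp 0.7 [300. 193.] 282 [ 505. -159.   24.] [ 453. -211.   -3.] [ 572. -140.   47.] [200. 147. 104.]
stamp 0.7 [292. 166.] 273 [ 555. -300.   23.] [ 505. -348.   -4.] [ 624. -279.   46.] [219. 193.  60.]
plate 0.93 [285. 256.] 575 [539. 158.  86.] [495. 105.  66.] [583. 207. 108.] [242. 240. 231.]
{'clock': 0.3, 'qpos': array([ 1.19891027e+00,  8.75082826e-02,  1.37126420e+00, -2.73390454e-05,
        1.68359942e+00, -1.03143261e-01]), 'qd': array([ 7.57704149e-05, -1.57739407e-03, -2.72632500e-03,  4.41629450e-04,
       -1.28926771e-06,  5.94241873e-04]), 'tau': array([-5.41691406e-04, -3.51244640e+01, -3.12901354e+01, -2.38940420e-04,
        4.95532833e-03,  1.37976679e-05]), 'ee_pos': array([146.0105071 , 530.09119643, 230.88572676]), 'ee_rot': array([-4.20854724e-01, -3.11311712e+00,  1.19966408e-03]), 'ft_force': array([ 0.30101464,  0.02459801, -0.15230619]), 'ft_torque': array([0.00153603, 0.00684169, 0.0066079 ]), 'grasp_force': 0.0, 'grip_width': 0.9979824243425813}
```

```bash
python3 - <<'E'
from h import *
im,d=camera('top'); K,T=cam_pose('top')
for r in trace('stamp','top')[:3]:
    p=pts(d,K,T,r['mask']&(d>0)); p=p[p[:,2]>8]
    rr=cv2.minAreaRect(p[:,:2].astype(np.float32)); print(rr)
for t in('stamp_head','stamp'):
  for r in landmark_of(t,'top')[:4]: print(t,round(r['conf'],2),np.round(r['pixel'],1),ray(r['pixel'],K,T,13 if 'h' in t else 21).round())
m=trace('plate','top')[0]['mask']; p=pts(d,K,T,cv2.erode(m.astype(np.uint8),np.ones((5,5)))>0)
A=np.c_[p[:,:2],np.ones(len(p))]; c=np.linalg.lstsq(A,p[:,2],rcond=None)[0]; n=np.array([-c[0],-c[1],1]);n/=np.linalg.norm(n)
print('plate',p.mean(0).round(1),n,np.arccos(n[2]))
save('topc.png',cv2.resize(im[150:350,190:470],None,fx=2.8,fy=2.8,interpolation=cv2.INTER_CUBIC))
E
```

```text
((305.1669006347656, -227.77615356445312), (54.06068420410156, 161.98741149902344), 42.25965118408203)
((564.0176391601562, -308.41064453125), (118.76614379882812, 39.86113739013672), 1.151366114616394)
((537.684814453125, 408.7732238769531), (23.407773971557617, 64.411865234375), 64.91188049316406)
stamp_head 0.95 [402.1 190.6] [ 629. -316.   13.]
stamp_head 0.87 [352.4 334.1] [ 239. -178.   13.]
stamp_head 0.67 [346.  211.9] [ 565. -160.   13.]
stamp 0.86 [393.3 288.2] [ 360. -286.   21.]
stamp 0.75 [399.7 237.2] [ 498. -305.   21.]
stamp 0.66 [352.5 252.7] [ 452. -177.   21.]
plate [537.8 153.   88. ] [-0.30138264 -0.05474285  0.95193052] 0.311318492288989
```

View pics/topc.png

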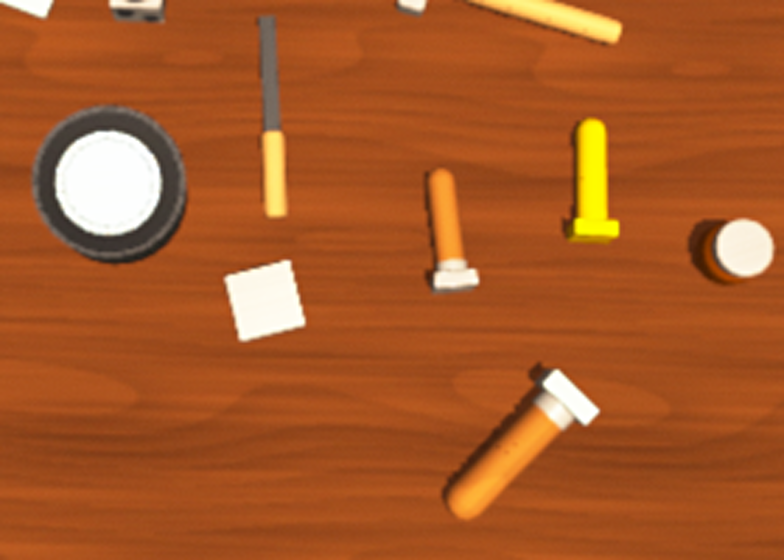

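Candidates for the stamp in the top view are the large wooden one (377,309), the yellow one (401,218) and the small wooden one (349,235). The crop shows the small wooden one at crop (448,230), so I choose that one. Now I'll travel above it.

Emit:
send_rows --commands "-2.66 -2.89 0 0 0 0;-2.66 -2.89 0 0 0 0;-2.66 -2.89 0 0 0 0;-2.66 -2.89 0 0 0 0;-2.66 -2.89 0 0 0 0;-2.66 -2.89 0 0 0 0;-2.66 -2.89 0 0 0 0;-2.66 -2.89 0 0 0 0;-2.66 -2.89 0 0 0 0;-2.66 -2.89 0 0 0 0;-2.66 -2.89 0 0 0 0;-2.66 -2.89 0 0 0 0;-2.66 -2.89 0 0 0 0;-2.66 -2.89 0 0 0 0;-2.66 -2.89 0 0 0 0;-2.66 -2.89 0 0 0 0;-2.66 -2.89 0 0 0 0;-2.66 -2.89 0 0 0 0;-2.66 -2.89 0 0 0 0;-2.66 -2.89 0 0 0 0" --claw -1

```text
clock: 2.22
ee_pos: [506.0, -170.3, 231.4]
ee_rot: [0.422, 3.113, 0.0]
ft_force: [0.4, 1.0, 0.1]
grip_width: 0.998
grasp_force: 0.0
```

Emit:
send_rows --commands "0 0 0 0 0 7.1;0 0 0 0 0 7.1;0 0 0 0 0 7.1;0 0 0 0 0 7.1;0 0 0 0 0 7.1;0 0 0 0 0 7.1;0 0 0 0 0 7.1;0 0 0 0 0 7.1;0 0 0 0 0 7.1;0 0 0 0 0 7.1;0 0 0 0 0 7.1;0 0 0 0 0 7.1;0 0 0 0 0 7.1;0 0 0 0 0 7.1;0 0 0 0 0 7.1;0 0 0 0 0 7.1;0 0 0 0 0 7.1;0 0 0 0 0 7.1;0 0 0 0 0 7.1;0 0 0 0 0 7.1"

```text
clock: 3.88
ee_pos: [505.5, -168.3, 231.4]
ee_rot: [3.083, 0.606, 0.0]
ft_force: [-0.2, -0.0, 0.5]
grip_width: 0.997
grasp_force: 0.0
```

```bash
cat >> h.py <<'E'
def tool(st=None):
    st=st or get_state(); return R.from_rotvec(st['ee_rot']).as_matrix(), np.array(st['ee_pos'])
def stt():
    s=get_state(); M,p=tool(s); print('t',round(s['clock'],2),'p',p.round(1),'x',M[:,0].round(3),'y',M[:,1].round(3),'z',M[:,2].round(3)); print('q',np.round(s['qpos'],3),'F',np.round(s['ft_force'],1),'T',np.round(s['ft_torque'],2),'w',round(s['grip_width'],3),'gf',round(s['grasp_force'],1)); return s
E
python3 - <<'E'
from h import *
s=stt(); im,d=camera('wrist'); K,T=cam_pose('wrist',s); save('w1.png',im); print(get_calibration('wrist')['tool_from_camera'])
for r in trace('stamp','wrist')[:3]:
    p=pts(d,K,T,r['mask']); p=p[p[:,2]>10]; print(r['conf'],r['pixel'],len(p),cv2.minAreaRect(p[:,:2].astype(np.float32)),p.max(0),np.median(p,0))
    h=p[:,2]; 
for t,z in(('stamp_head',13),('stamp',21)):
  for r in landmark_of(t,'wrist')[:3]: print(t,round(r['conf'],2),np.round(r['pixel'],1),ray(r['pixel'],K,T,z).round(1))
E
```

```text
t 3.88 p [ 505.5 -168.3  231.4] x [0.926 0.379 0.   ] y [ 0.379 -0.926  0.   ] z [ 0.  0. -1.]
q [-0.428  0.049  1.412  0.     1.681  0.755] F [-0.2 -0.   0.5] T [-0.    0.03 -0.  ] w 0.997 gf 0.0
[[ 9.90232313e-04 -9.59764321e-01 -2.80805033e-01  7.25251687e+01]
 [ 9.99999412e-01  1.07477308e-03 -1.47066892e-04 -1.47167813e-01]
 [ 4.42951245e-04 -2.80804722e-01  9.59764821e-01 -1.43118096e+02]
 [ 0.00000000e+00  0.00000000e+00  0.00000000e+00  1.00000000e+00]]
0.75 [282.5, 180.3] 2363 ((513.5493774414062, -166.30889892578125), (118.85918426513672, 39.846580505371094), 8.114418029785156) [ 572.5604165  -148.05238918   42.67769993] [ 508.94724726 -166.38380453   29.17152518]
0.71 [287.3, 323.7] 3120 ((304.6137390136719, -230.79136657714844), (55.27312469482422, 159.6614532470703), 46.29947280883789) [ 379.91659157 -167.42940189   56.96534834] [ 330.09644446 -244.45952321   38.60616095]
0.64 [405.1, 183.3] 2371 ((565.7303466796875, -310.8854064941406), (39.42739486694336, 116.75569152832031), 86.29305267333984) [ 624.48075375 -287.83065828   42.22717439] [ 561.94008814 -303.99786585   28.64186248]
stamp_head 0.81 [296.  127.3] [ 571.6 -161.1   13. ]
stamp_head 0.76 [428.9 131.7] [ 627.8 -311.4   13. ]
stamp_head 0.68 [214.9 346. ] [ 231.8 -173.4   13. ]
stamp 0.86 [382.9 223.8] [ 503.5 -311.8   21. ]
stamp 0.83 [323.7 308.6] [ 358.7 -294.4   21. ]
stamp 0.81 [271.7 219.1] [ 455.  -176.6   21. ]
```

View pics/w1.png

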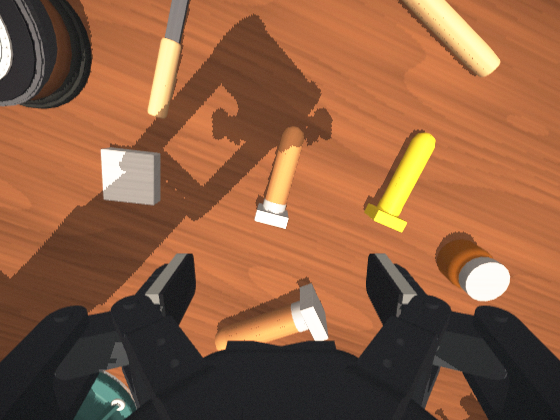

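Small stamp: foot at pixel (272,215), head at (296,130). I'll align with it and rehearse the tilt in free air to learn the arm's kinematics.

Emit:
send_rows --commands "0 0 0 0 0 7.1;0 0 0 0 0 7.1;0 0 0 0 7 0;0 0 0 0 7 0;0 0 0 0 7 0;0 0 0 0 7 0;0 0 0 0 7 0;0 0 0 0 0 0"

```text
clock: 4.75
ee_pos: [500.5, -166.9, 224.7]
ee_rot: [-2.946, -0.211, -0.919]
ft_force: [-1.3, 1.9, -1.7]
grip_width: 1.001
grasp_force: 0.0
```

```bash
python3 -c "
from h import *
stt()"
```

```text
t 4.75 p [ 500.5 -166.9  224.7] x [0.814 0.116 0.569] y [ 0.145 -0.989 -0.006] z [ 0.562  0.087 -0.822]
q [-0.703 -0.301  1.85   0.478  1.209  0.641] F [-1.3  1.9 -1.7] T [-0.05  0.32  0.02] w 1.001 gf 0.0
```

Emit:
send_rows --commands "0 0 0 0 7 0;0 0 0 0 7 0;0 0 0 0 7 0;0 0 0 0 7 0;0 0 0 0 7 0;0 0 0 0 7 0;0 0 0 0 7 0;0 0 0 0 0 0"

```text
clock: 5.42
ee_pos: [504.7, -167.3, 225.6]
ee_rot: [-2.258, -0.157, -2.023]
ft_force: [-0.6, 0.7, -2.1]
grip_width: 1.003
grasp_force: 0.0
```

```bash
python3 -c "
from h import *
stt()"
```

```text
t 5.42 p [ 504.7 -167.3  225.6] x [0.109 0.007 0.994] y [ 0.147 -0.989 -0.01 ] z [ 0.983  0.147 -0.109]
q [-1.06  -0.256  2.322  1.647  1.201 -0.479] F [-0.6  0.7 -2.1] T [-0.06  0.57 -0.  ] w 1.003 gf 0.0
```

Emit:
send_rows --commands "0 0 0 0 -7 0;0 0 0 0 -7 0;0 0 0 0 -7 0;0 0 0 0 -7 0;0 0 0 0 -7 0;0 0 0 0 -7 0;0 0 0 0 -7 0;0 0 0 0 -7 0;0 0 0 0 -7 0;0 0 0 0 -7 0;0 0 0 0 -7 0;0 0 0 0 -7 0;1.5 0 0 0 0 0;1.4 -0.07 0 0 0 0;0 0 3 0 0 0;0 0 3 0 0 0;0 0 3 0 0 0;0 0 3 0 0 0;0 0 0 0 0 0;0 0 0 0 0 0"

```text
clock: 7.08
ee_pos: [534.7, -163.6, 112.1]
ee_rot: [3.13, 0.228, -0.002]
ft_force: [0.2, -0.6, 0.0]
grip_width: 0.996
grasp_force: 0.0
```

```bash
python3 - <<'E'
from h import *
s=stt(); im,d=camera('wrist'); K,T=cam_pose('wrist',s); save('w2.png',im)
for r in trace('stamp','wrist')[:3]:
    p=pts(d,K,T,r['mask']); p=p[p[:,2]>10]; print(r['conf'],r['pixel'],len(p),cv2.minAreaRect(p[:,:2].astype(np.float32)),np.median(p,0))
    M,q=tool(s); l=(p-q)@M; print(l.min(0),l.max(0)); 
    for a in range(-80,80,20):
        k=l[abs(l[:,0]-a)<5]; 
        if len(k): print(a,k[:,1].min().round(1),k[:,1].max().round(1))
E
```

```text
t 7.08 p [ 534.7 -163.6  112.1] x [ 0.989  0.145 -0.001] y [ 0.145 -0.989  0.003] z [-0.001 -0.003 -1.   ]
q [-0.396  0.161  1.528 -0.003  1.452  1.029] F [ 0.2 -0.6  0. ] T [0.04 0.02 0.02] w 0.996 gf 0.0
0.64 [280.3, 242.4] 4768 ((513.4891967773438, -167.16712951660156), (118.57990264892578, 39.79053497314453), 7.291638374328613) [ 508.25888924 -166.9570157    29.16462106]
[-80.90655326 -20.58166975  69.44961505] [ 37.88316251  19.20002552 101.84923587]
-80 -20.4 19.0
-60 -14.3 13.7
-40 -13.0 13.4
-20 -13.0 13.0
0 -12.9 14.6
20 -11.6 15.2
40 -6.6 9.0
0.19 [78.5, 109.1] 5232 ((594.3096923828125, 1.8784770965576172), (146.7334442138672, 21.51966667175293), 3.5658228397369385) [5.92926919e+02 1.94492738e-01 1.56712069e+01]
[   9.57259691 -171.36412089   87.26449268] [ 155.69625088 -142.90998736  101.59362681]
20 -171.4 -150.1
40 -168.2 -148.0
60 -167.8 -147.0
```

Emit:
send_rows --commands "0 0.05 3 0 0 0;0 0 3 0 0 0;0 0 3 0 0 0;0 0 1.2 0 0 0;0 0 0.9 0 0 0;0 0 0 0 0 0;0 0 0 0 0 0"

```text
clock: 7.77
ee_pos: [535.7, -164.5, 2.4]
ee_rot: [3.131, 0.23, 0.005]
ft_force: [0.3, 0.6, -0.7]
grip_width: 1.001
grasp_force: 0.0
```

Emit:
send_rows --commands "0 0 0 0 0 0;0 0 0 0 0 0;0 0 0 0 0 0;0 0 0 0 0 0;0 0 0 0 0 0;0 0 0 0 0 0;0 0 0 0 0 0;0 0 0 0 0 0;0 0 0 0 0 0;0 0 0 0 0 0" --claw 1 --squeeze 50

```text
clock: 8.6
ee_pos: [534.6, -164.0, 1.0]
ee_rot: [3.133, 0.23, 0.002]
ft_force: [-1.5, 1.5, 4.6]
grip_width: 0.308
grasp_force: 49.2
```

Emit:
send_rows --commands "0 0 -1 0 0 0;0 0 -2 0 0 0;0 0 -3 0 0 0;0 0 -3 0 0 0;0 0 -3 0 0 0;0 0 -3 0 0 0;0 0 -3 0 0 0;0 0 -2 0 0 0;0 0 0 0 0 0" --squeeze 80

```text
clock: 9.35
ee_pos: [536.2, -164.7, 205.8]
ee_rot: [3.129, 0.23, 0.014]
ft_force: [-0.0, 0.0, -1.4]
grip_width: 0.297
grasp_force: 78.9
```

Emit:
send_rows --commands "0 0 0 0 5 0;0 0 0 0 5 0;0 0 0 0 5 0;0 0 0 0 5 0;0 0 0 0 5 0;0 0 0 0 5 0;0 0 0 0 5 0;0 0 0 0 5 0;0 0 0 0 5 0;0 0 0 0 5 0;0 0 0 0 5 0;0 0 0 0 5 0;0 0 0 0 5 0;0 0 0 0 5 0;0 0 0 0 5 0;0 0 0 0 5 0;0 0 0 0 5 0;0 0 0 0 0 0;0 0 0 0 0 0"

```text
clock: 10.93
ee_pos: [533.1, -162.8, 195.7]
ee_rot: [-2.245, -0.156, -2.04]
ft_force: [0.7, 0.3, -3.0]
grip_width: 0.299
grasp_force: 79.2
```

```bash
cat > ax.py <<'E'
from h import *
def axis():
  for n in('side','top'):
    im,d=camera(n); K,T=cam_pose(n)
    for r in trace('stamp',n)[:4]:
        p=pts(d,K,T,r['mask']); p=p[p[:,2]>2]; print(n,round(r['conf'],2),np.round(r['pixel']),len(p),np.median(p,0).round(),p.min(0).round(),p.max(0).round())
E
python3 - <<'E'
from ax import *
s=stt(); axis()
im,d=camera('wrist'); K,T=cam_pose('wrist',s); save('w3.png',im)
im,_=camera('side'); save('s3.png',cv2.resize(im[100:250,200:400],None,fx=4,fy=4,interpolation=cv2.INTER_CUBIC))
E
```

```text
t 10.93 p [ 533.1 -162.8  195.7] x [0.095 0.006 0.995] y [ 0.146 -0.989 -0.008] z [ 0.985  0.146 -0.095]
q [-0.968 -0.122  2.312  1.766  1.146 -0.631] F [ 0.7  0.3 -3. ] T [-0.13  0.84 -0.03] w 0.299 gf 79.2
side 0.69 [360. 176.] 511 [ 317. -231.   35.] [ 245. -300.    2.] [ 379. -160.   62.]
side 0.56 [298. 169.] 178 [ 515. -152.  150.] [ 490. -187.  117.] [ 533. -140.  236.]
side 0.53 [287. 165.] 156 [ 582. -301.   22.] [ 539. -323.    2.] [ 623. -288.   37.]
top 0.78 [389. 299.] 358 [ 333. -266.   43.] [ 238. -301.   15.] [ 373. -170.  233.]
top 0.75 [357. 218.] 251 [ 514. -169.  214.] [ 491. -209.    2.] [ 582. -147.  242.]
top 0.59 [400. 216.] 497 [ 554. -309.   29.] [ 503. -338.    2.] [ 624. -290.   46.]
```

View pics/w3.png

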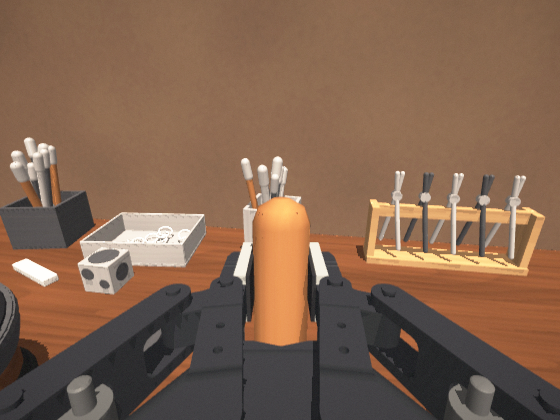

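View pics/s3.png

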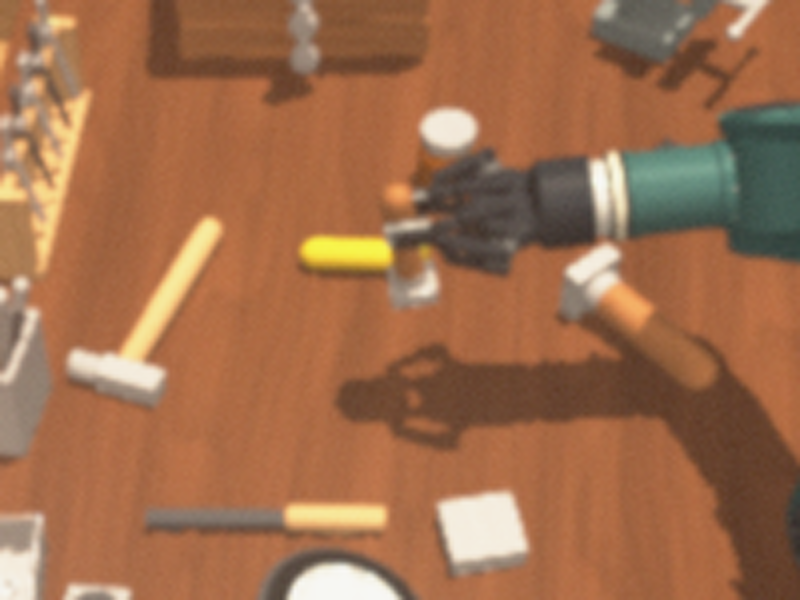

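The wrist view shows the stamp gripped upright (head at (282,200)). The side view shows it clear of everything, but the forearm lies over the big stamp. I'll fit the wrist position to check clearance before lowering.

```bash
python3 - <<'E'
from h import *
D=[([1.199,.0875,1.371],(146.07,530.26,231.3),(0,0,-1)),([-.428,.049,1.412],(505.5,-168.3,231.4),(0,0,-1)),
([-.703,-.301,1.85],(500.5,-166.9,224.7),(.562,.087,-.822)),([-1.06,-.256,2.322],(504.7,-167.3,225.6),(.983,.147,-.109)),
([-.396,.161,1.528],(534.7,-163.6,112.1),(-.001,-.003,-1)),([-.968,-.122,2.312],(533.1,-162.8,195.7),(.985,.146,-.095))]
A=[];b=[]
for q,p,z in D:
    c,s=np.cos(q[0]),np.sin(q[0]); u=np.array([c,s,0]);v=np.array([-s,c,0]);k=np.array([0,0,1.]);S,C=np.sin(q[1]+q[2]),np.cos(q[1]+q[2])
    A.append(np.c_[u,v,k,u*np.sin(q[1])+k*np.cos(q[1]),u*S+k*C,u*C-k*S,np.array(z)]);b.append(p)
x,res,rk,_=np.linalg.lstsq(np.vstack(A),np.hstack(b),rcond=None); print('c,o,d,a,b,e,L',x.round(1),res,rk)
c,o,d,a,bb,e,L=x
q,p,z=D[-1]; w=np.array(p)-L*np.array(z); r=c+a*np.sin(q[1]); cc,ss=np.cos(q[0]),np.sin(q[0])
print('wrist',w,'elbow',r*cc-o*ss,r*ss+o*cc,d+a*np.cos(q[1]))
s=get_state(); im,dd=camera('wrist'); K,T=cam_pose('wrist',s)
m=trace('stamp','wrist')[0]['mask']; P=pts(dd,K,T,cv2.erode(m.astype(np.uint8),np.ones((3,3)))>0); M,q=tool(s); l=(P-q)@M
for a in range(-20,50,4):
    k=l[(abs(l[:,0]-a)<2)]; 
    if len(k)>5: print(a,len(k),np.percentile(k[:,2],3).round(1),k[:,1].min().round(1),k[:,1].max().round(1))
E
```

```text
c,o,d,a,b,e,L [-1.000e-01  5.650e+01  1.527e+02  4.490e+02  4.998e+02  1.006e+02
  3.248e+02] [0.2638604] 7
wrist [ 213.1237959  -210.22794497  226.56064913] elbow 15.55204028436901 77.11353110440382 598.3866300256541
-20 396 -28.7 -13.7 12.0
-16 393 -28.5 -13.0 12.0
-12 390 -28.3 -12.8 11.9
-8 380 -28.3 -12.2 11.3
-4 402 -27.8 -12.2 11.7
0 415 -27.6 -12.6 11.7
4 422 -27.3 -12.5 11.5
8 421 -27.1 -12.5 11.4
12 445 -26.9 -12.3 11.8
16 452 -26.4 -12.8 12.3
20 476 -26.3 -12.7 12.2
24 479 -26.2 -13.1 12.1
28 559 -25.3 -13.3 12.1
32 502 -23.7 -12.0 11.1
36 370 -21.6 -9.9 8.5
```

Emit:
send_rows --commands "0 0 0 -3 2 0;0 0 0 -4 2 0;0 -1.1 0.9 -4 0 0;0 -1.1 0.9 -4 0 0;0 -1.1 0.9 0 0 0;0 -1.1 0.9 0 0 0;0 -1.2 0.9 0 0 0;0 0 0 0 0 0;-2 0 0 0 0 0;-2 0 0 0 0 0;-2 0 0 0 0 0;-2 0 0 0 0 0;-1 0 0 0 0 0;0 0 0 0 0 0;0 0 0 0 0 0;0 0 0 0 0 0"

```text
clock: 12.67
ee_pos: [581.1, -113.9, 111.1]
ee_rot: [2.175, -0.108, 2.148]
ft_force: [-0.2, 0.4, -1.9]
grip_width: 0.296
grasp_force: 79.4
```

```bash
python3 - <<'E'
from ax import *
s=stt(); axis()
E
```

```text
t 12.67 p [ 581.1 -113.9  111.1] x [0.013 0.008 1.   ] y [-0.109 -0.994  0.009] z [ 0.994 -0.109 -0.012]
q [-0.507  0.195  2.393  2.679  1.053 -1.343] F [-0.2  0.4 -1.9] T [ 0.13  0.87 -0.  ] w 0.296 gf 79.4
side 0.8 [294. 165.] 256 [ 555. -300.   24.] [ 506. -343.    2.] [ 620. -280.   47.]
side 0.64 [281. 196.] 183 [ 565. -100.   56.] [ 542. -125.   25.] [584. -82. 149.]
side 0.53 [353. 171.] 321 [ 338. -252.   39.] [ 288. -298.    4.] [ 378. -106.  140.]
top 0.96 [401. 216.] 471 [ 552. -309.   29.] [ 504. -330.    2.] [ 620. -290.   48.]
top 0.92 [379. 309.] 945 [ 310. -236.   39.] [ 237. -304.    3.] [ 377. -169.   61.]
top 0.65 [332. 206.] 219 [ 558. -113.  121.] [ 542. -130.   39.] [581. -99. 152.]
```

Emit:
send_rows --commands "-1 0 0 0 0 0;-1 0 0 0 0 0;-0.4 0 0 0 0 0;0 0 0 0 0 0;0 0 0 0 0 0;0 0 0 0 0 0"

```text
clock: 13.37
ee_pos: [580.6, -113.5, 86.6]
ee_rot: [2.176, -0.108, 2.147]
ft_force: [-0.0, 0.1, -2.7]
grip_width: 0.298
grasp_force: 79.3
```

Emit:
send_rows --commands "-0.1 0 0 0 0 0;-0.1 0 0 0 0 0;0 0 0 0 0 0;0 0 0 0 0 0"

```text
clock: 13.7
ee_pos: [580.6, -113.6, 84.5]
ee_rot: [2.176, -0.108, 2.148]
ft_force: [-0.2, 0.1, -1.7]
grip_width: 0.302
grasp_force: 79.4
```

Emit:
send_rows --commands "-0.1 0 0 0 0 0;-0.1 0 0 0 0 0;0 0 0 0 0 0;0 0 0 0 0 0"

```text
clock: 14.03
ee_pos: [581.0, -113.7, 84.5]
ee_rot: [2.17, -0.106, 2.153]
ft_force: [-2.6, 0.3, 5.8]
grip_width: 0.299
grasp_force: 79.8
```

Emit:
send_rows --commands "0 0 0 0 0 0;0 0 0 0 0 0;0 0 0 0 0 0;0 0 0 0 0 0" --squeeze 20

```text
clock: 14.37
ee_pos: [581.0, -113.7, 84.5]
ee_rot: [2.17, -0.106, 2.153]
ft_force: [-2.5, 0.6, 5.4]
grip_width: 0.296
grasp_force: 79.7
```

Emit:
send_rows --commands "0 0 0 0 0 0;0 0 0 0 0 0;0 0 0 0 0 0;0 0 0 0 0 0;0 0 0 0 0 0;0 0 0 0 0 0" --claw 0.2

```text
clock: 14.87
ee_pos: [580.3, -113.4, 81.5]
ee_rot: [2.178, -0.108, 2.145]
ft_force: [-0.2, -0.8, -0.8]
grip_width: 0.398
grasp_force: 0.0
```

Emit:
send_rows --commands "0 0 0 0 0 0;0 0 0 0 0 0;0 0 0 0 0 0;0 0 0 0 0 0;0 0 0 0 0 0;0 0 0 0 0 0" --claw -1

```text
clock: 15.37
ee_pos: [580.3, -113.4, 81.8]
ee_rot: [2.178, -0.108, 2.146]
ft_force: [-0.3, 0.4, -0.5]
grip_width: 1.003
grasp_force: 0.0
```

```bash
python3 - <<'E'
from ax import *
s=stt()
im,dd=camera('wrist'); K,T=cam_pose('wrist',s)
m=trace('stamp','wrist')[0]['mask']; P=pts(dd,K,T,cv2.erode(m.astype(np.uint8),np.ones((3,3)))>0)
for a in range(10,124,6):
    k=P[(abs(P[:,2]-a)<3)]; 
    if len(k)>5: print(a,len(k),np.percentile(k[:,0],3).round(1),k[:,1].min().round(1),k[:,1].max().round(1))
axis()
E
```

```text
t 15.37 p [ 580.3 -113.4   81.8] x [0.015 0.008 1.   ] y [-0.108 -0.994  0.009] z [ 0.994 -0.108 -0.014]
q [-0.507  0.309  2.383  2.701  1.145 -1.393] F [-0.3  0.4 -0.5] T [0.07 0.47 0.03] w 1.003 gf 0.0
52 15 551.5 -122.6 -98.0
58 434 546.9 -122.9 -98.0
64 573 546.7 -122.8 -97.3
70 619 546.9 -122.7 -97.3
76 638 546.8 -122.7 -97.4
82 645 546.7 -123.0 -97.9
88 686 546.7 -122.9 -97.7
94 708 546.8 -122.7 -97.7
100 739 546.7 -122.7 -97.8
106 770 546.7 -122.8 -98.0
112 933 547.4 -123.0 -97.7
118 836 549.7 -121.4 -99.9
side 0.81 [352. 176.] 373 [ 333. -248.   37.] [ 277. -299.    3.] [ 379. -129.  103.]
side 0.63 [294. 164.] 256 [ 554. -300.   24.] [ 506. -324.    2.] [ 623. -279.   44.]
side 0.54 [285. 193.] 188 [ 562. -100.   78.] [ 544. -222.    3.] [591. -47. 125.]
top 0.9 [376. 309.] 928 [ 307. -234.   39.] [ 240. -302.    2.] [ 373. -172.   61.]
top 0.82 [330. 210.] 251 [ 552. -109.   53.] [ 539. -133.    4.] [580. -91. 123.]
top 0.82 [402. 216.] 494 [ 554. -309.   28.] [ 504. -329.    3.] [ 624. -289.   46.]
```

Standing upright, vertical, with its axis at (561,-110). Next I'll lift off along the handle and turn the tool down.

Emit:
send_rows --commands "1 0 0 0 0 0;2 0 0 0 0 0;3 0 0 0 0 0;3 0 0 0 0 0;3 0 0 0 0 0;3 0 0 0 0 0;3 0 0 0 0 0;2 0 0 0 0 0;0 0 0 0 0 0"

```text
clock: 16.42
ee_pos: [584.1, -111.8, 290.6]
ee_rot: [2.162, -0.101, 2.158]
ft_force: [-1.0, 0.3, 0.3]
grip_width: 1.002
grasp_force: 0.0
```

Emit:
send_rows --commands "0 0 0 0 -5 0;0 0 0 0 -5 0;0 0 0 0 -5 0;0 0 0 0 -5 0;0 0 0 0 -5 0;0 0 0 0 -5 0;0 0 0 0 -5 0;0 0 0 0 -5 0;0 0 0 0 -5 0;0 0 0 0 -5 0;0 0 0 0 -5 0;0 0 0 0 -5 0;0 0 0 0 -5 0;0 0 0 0 -5 0;0 0 0 0 -5 0;0 0 0 0 -5 0;0 0 0 0 -5 0;0 0 0 0 -4.2 0;0 0 0 0 0 0;0 0 0 0 0 0"

```text
clock: 18.08
ee_pos: [589.2, -94.6, 276.6]
ee_rot: [3.103, -0.081, 0.472]
ft_force: [-0.1, 1.1, -0.2]
grip_width: 0.999
grasp_force: 0.0
```

```bash
python3 - <<'E'
from ax import *
s=stt()
im,dd=camera('wrist'); K,T=cam_pose('wrist',s); save('w4.png',im); M,q=tool(s)
for r in trace('stamp','wrist')[:3]:
    P=pts(dd,K,T,r['mask']); k=P[P[:,2]>100]; print(r['conf'],r['pixel'],P.min(0),P.max(0)); 
    if len(k)>5: c=(k[:,:].min(0)+k.max(0))/2; print('head c',c,(c-q)@M)
E
```

```text
t 18.08 p [589.2 -94.6 276.6] x [ 0.954 -0.051  0.297] y [-0.051 -0.999 -0.006] z [ 0.297 -0.01  -0.955]
q [-0.297 -0.026  1.427  0.078  1.449  1.328] F [-0.1  1.1 -0.2] T [0.01 0.13 0.01] w 0.999 gf 0.0
0.76 [298.9, 250.4] [ 525.08558838 -134.14860908   -0.74184518] [583.36526558 -89.30778832 123.00802013]
head c [ 561.68815724 -110.94873213  111.5630156 ] [-74.39548886  18.78459842 149.59419085]
0.76 [435.8, 246.8] [ 507.13269035 -350.19176979   -0.60006119] [ 626.2090481  -288.03954013   43.53997503]
0.58 [438.1, 406.4] [ 336.06339714 -304.11069459    7.18640789] [ 555.85632052 -138.02523856  343.26094808]
```

Emit:
send_rows --commands "0 0 0 0 -4.3 0;0 0 0 0 -4.3 0;0 0 0 0 -4.3 0;0 0 0 0 -4.3 0;0 0 0 0 0 3.1;-1.3 1 0 0 0 0;-1.3 0.9 0 0 0 0;0 0 2 0 0 0;0 0 2 0 0 0;0 0 2 0 0 0;0 0 1 0 0 0;0 0 0 0 0 0;0 0 0 0 0 0"

```text
clock: 19.27
ee_pos: [560.7, -110.6, 208.5]
ee_rot: [-3.132, 0.168, -0.006]
ft_force: [0.0, -0.2, 0.4]
grip_width: 0.998
grasp_force: 0.0
```

```bash
python3 - <<'E'
from ax import *
s=stt()
im,dd=camera('wrist'); K,T=cam_pose('wrist',s); M,q=tool(s)
for r in trace('stamp','wrist')[:1]:
    P=pts(dd,K,T,r['mask']); k=P[P[:,2]>100]; print(r['conf'],r['pixel'],P.min(0),P.max(0)); 
    if len(k)>5: c=(k[:,:].min(0)+k.max(0))/2; print('head c',c,(c-q)@M)
E
```

```text
t 19.27 p [ 560.7 -110.6  208.5] x [ 0.994 -0.107  0.004] y [-0.107 -0.994 -0.005] z [ 0.004  0.005 -1.   ]
q [-0.297  0.138  1.36   0.006  1.641  1.381] F [ 0.  -0.2  0.4] T [ 0.01 -0.03 -0.  ] w 0.998 gf 0.0
0.75 [456.4, 167.7] [ 489.81498897 -334.74405851   -1.16232241] [ 625.42933859 -287.87258184   42.34655334]
```

Emit:
send_rows --commands "0 0 3 0 0 0;0 0 3 0 0 0;0 0 3 0 0 0;0 0 3 0 0 0;0 0 1.5 0 0 0;0 0 0.9 0 0 0;0 0 0 0 0 0;0 0 0 0 0 0"

```text
clock: 20.03
ee_pos: [563.1, -110.4, 66.2]
ee_rot: [-3.133, 0.168, -0.011]
ft_force: [-0.0, -0.1, 0.0]
grip_width: 0.993
grasp_force: 0.0
```

Emit:
send_rows --commands "0 0 0 0 0 0;0 0 0 0 0 0;0 0 0 0 0 0;0 0 0 0 0 0;0 0 0 0 0 0;0 0 0 0 0 0;0 0 0 0 0 0;0 0 0 0 0 0;0 0 0 0 0 0;0 0 0 0 0 0" --claw 1 --squeeze 60

```text
clock: 20.87
ee_pos: [562.6, -110.5, 65.7]
ee_rot: [-3.133, 0.168, -0.01]
ft_force: [-0.5, -1.5, 5.0]
grip_width: 0.317
grasp_force: 58.9
```

```bash
python3 - <<'E'
from ax import *
s=stt(); axis()
E
```

```text
t 20.87 p [ 562.6 -110.5   65.7] x [ 0.994 -0.107  0.006] y [-0.107 -0.994 -0.004] z [ 0.006  0.003 -1.   ]
q [-0.296  0.224  1.551  0.005  1.362  1.381] F [-0.5 -1.5  5. ] T [-0.15  0.17  0.  ] w 0.317 gf 58.9
side 0.67 [358. 176.] 509 [ 313. -230.   35.] [ 240. -301.    3.] [ 378. -164.   62.]
side 0.43 [303. 163.] 94 [ 519. -299.   28.] [ 504. -340.    2.] [ 539. -110.  223.]
top 0.9 [401. 215.] 482 [ 555. -309.   28.] [ 504. -329.    2.] [ 624. -289.   46.]
top 0.66 [378. 309.] 982 [ 308. -235.   39.] [ 236. -305.    3.] [ 377. -170.   60.]
top 0.52 [328. 214.] 115 [ 548. -107.   16.] [ 540. -130.    5.] [563. -91.  88.]
```

Emit:
send_rows --commands "0 0 -1 0 0 0;0 0 -2 0 0 0;0 0 -3 0 0 0;0 0 -3 0 0 0;0 0 -3 0 0 0;0 0 -2.5 0 0 0;0 0 -1.5 0 0 0;-0.52 -2.6 0 0 0 0;-0.52 -2.6 0 0 0 0;-0.52 -2.6 0 0 0 0;-0.52 -2.6 0 0 0 0;-0.52 -2.6 0 0 0 0;-0.52 -2.6 0 0 0 0;-0.52 -2.6 0 0 0 0;-0.52 -2.6 0 0 0 0;-0.52 -2.6 0 0 0 0;-0.52 -2.6 0 0 0 0;0 0 0 0 0 0;0 0 0 0 0 0"

```text
clock: 22.65
ee_pos: [536.3, 154.7, 224.4]
ee_rot: [-3.133, 0.163, -0.002]
ft_force: [-0.7, -0.5, -3.0]
grip_width: 0.31
grasp_force: 59.6
```

```bash
python3 - <<'E'
from ax import *
s=stt()
def fit(p):
    A=np.c_[p[:,:2],np.ones(len(p))]
    for _ in range(3):
        c=np.linalg.lstsq(A,p[:,2],rcond=None)[0]; r=p[:,2]-A@c; k=abs(r)<2.5*max(r.std(),.3); p=p[k];A=A[k]
    n=np.array([-c[0],-c[1],1]);n/=np.linalg.norm(n); return n,p,r.std()
for n in('wrist','side'):
    im,d=camera(n); K,T=cam_pose(n,s)
    if n=='wrist': save('w5.png',im)
    for t in trace('plate',n)[:1]:
        P=pts(d,K,T,cv2.erode(t['mask'].astype(np.uint8),np.ones((5,5)))>0); nn,p,sd=fit(P)
        print(n,t['conf'],t['pixel'],len(p),'n',nn.round(4),'mean',p.mean(0).round(1),'mid',((p.min(0)+p.max(0))/2).round(1),np.ptp(p,0),sd)
        m,rad=cv2.minEnclosingCircle(np.argwhere(t['mask'])[:,::-1].astype(np.float32)); print(m,rad,ray(m,K,T,88))
    for l in landmark_of('plate',n)[:1]: print('lm',l, ray(l['pixel'],K,T,88).round(1))
E
```

```text
t 22.65 p [536.3 154.7 224.4] x [ 0.995 -0.104  0.001] y [-0.104 -0.995 -0.004] z [ 0.002  0.004 -1.   ]
q [0.177 0.105 1.365 0.004 1.669 1.852] F [-0.7 -0.5 -3. ] T [-0.09 -0.05 -0.04] w 0.31 gf 59.6
wrist 0.85 [279.9, 178.5] 3635 n [-0.31   -0.0574  0.949 ] mean [553.5 153.2  93.2] mid [545.1 154.5  90. ] [73.31162671 90.56772887 27.5897047 ] 0.6403163129406916
(281.12548828125, 189.02340698242188) 48.387054443359375 [543.22766469 154.65366357  88.        ]
lm {'pixel': [282.3, 191.8], 'conf': 0.98} [540.3 153.8  88. ]
side 0.76 [284.7, 256.3] 353 n [-0.3075 -0.0826  0.948 ] mean [537.9 158.8  86.3] mid [539.1 160.3  87.5] [75.03179066 73.58832968 36.96253248] 2.792364570734138
(286.0, 254.0) 15.264437675476074 [538.79407144 158.32867351  88.        ]
lm {'pixel': [285.1, 251.7], 'conf': 0.61} [542.4 149.9  88. ]
```

View pics/w5.png

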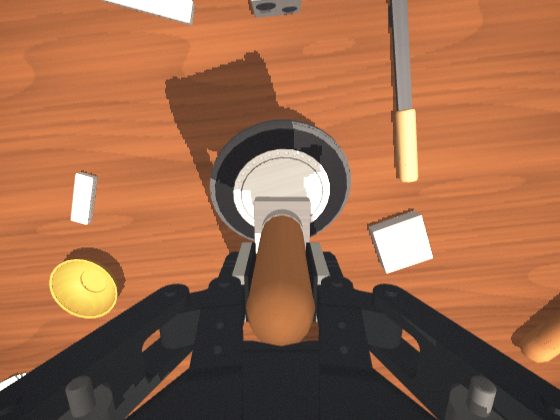

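The plate is at wrist pixel (282,190), the stamp foot hangs just in front of it, and there is nothing in the way. I'll tilt to the plate's estimated slope.

Emit:
send_rows --commands "0 0 0 0 0 -5.5;0 0 0 0 0 -5.5;0 0 0 0 0 -5.4;0 0 0 0 3.6 0;0 0 0 0 3.6 0;0 0 0 0 3.6 0;0 0 0 0 3.6 0;0 0 0 0 3.7 0;0 0 0 0 0 0;0 0 0 0 0 0;0 0 0 0 0 0"

```text
clock: 23.87
ee_pos: [537.7, 152.9, 226.2]
ee_rot: [-3.058, -0.273, -0.494]
ft_force: [-0.5, -0.2, -2.6]
grip_width: 0.31
grasp_force: 59.7
```

```bash
cat > go.py <<'E'
from h import *
def calc(h,c=(538.5,153.8,88),n=(-.308,-.057,.949)):
    s=stt(); M,p=tool(s); n=np.array(n)/np.linalg.norm(n); c=np.array(c)
    face=p+M@np.array([-1.3,0,65.7]); print('face',face.round(1),'height over plane',((face-c)@n).round(1),'inplane off (tool)',(M.T@(face-c)).round(1))
    print('shift tool mm',(M.T@(c+h*n-face)).round(1))
    print('turn needed deg (tool x,y)',np.degrees(np.cross([0,0,1],M.T@-n)).round(2))
E
python3 -c "
from go import *
calc(15)"
```

```text
t 23.87 p [537.7 152.9 226.2] x [0.934 0.167 0.315] y [ 0.178 -0.984 -0.003] z [ 0.31   0.059 -0.949]
q [ 0.173 -0.117  1.615  0.005  1.323  1.565] F [-0.5 -0.2 -2.6] T [-0.03  0.31  0.  ] w 0.31 gf 59.7
face [556.8 156.5 163.5] height over plane 65.9 inplane off (tool) [ 41.4   0.3 -65.8]
shift tool mm [-41.3  -0.3  50.8]
turn needed deg (tool x,y) [-0.11 -0.12  0.  ]
```

Emit:
send_rows --commands "-2.1 0 0 0 0 0;-2 0 0 0 0 0;0 0 2 0 0 0;0 0 2 0 0 0;0 0 1 0 0 0;0 0 0 0 0 0;0 0 0 0 0 0;0 0 0 0 0 0"

```text
clock: 24.53
ee_pos: [515.6, 149.4, 166.7]
ee_rot: [-3.057, -0.274, -0.497]
ft_force: [-0.2, 0.0, -1.8]
grip_width: 0.315
grasp_force: 59.8
```

```bash
python3 - <<'E'
from go import *
calc(0); s=get_state()
im,d=camera('wrist'); K,T=cam_pose('wrist',s); M,q=tool(s)
a=cv2.resize(im[150:300,180:380],None,fx=4,fy=4,interpolation=cv2.INTER_CUBIC); save('w6.png',a)
m=trace('plate','wrist')[0]['mask']; P=pts(d,K,T,cv2.erode(m.astype(np.uint8),np.ones((5,5)))>0); l=(P-q)@M
A=np.c_[l[:,:2],np.ones(len(l))]; c=np.linalg.lstsq(A,l[:,2],rcond=None)[0]; print('plate plane in tool',c,'x',l[:,0].min(),l[:,0].max(),'y',l[:,1].min(),l[:,1].max())
m=trace('stamp','wrist')[0]['mask']; P=pts(d,K,T,m); l=(P-q)@M; print(l.min(0),l.max(0))
f=l[l[:,2]>48]; print('foot',f.min(0),f.max(0))
for z in range(-50,60,8):
    k=l[abs(l[:,2]-z)<3]
    if len(k)>5: print(z,np.percentile(k[:,0],97).round(1),k[:,1].min().round(1),k[:,1].max().round(1))
E
```

```text
t 24.53 p [515.6 149.4 166.7] x [0.933 0.168 0.317] y [ 0.178 -0.984 -0.003] z [ 0.312  0.06  -0.948]
q [ 0.173 -0.144  1.758  0.005  1.205  1.564] F [-0.2  0.  -1.8] T [-0.04  0.35 -0.04] w 0.315 gf 59.8
face [534.8 153.2 103.9] height over plane 16.3 inplane off (tool) [  1.5  -0.1 -16.3]
shift tool mm [-1.5  0.1 16.3]
turn needed deg (tool x,y) [-0.12 -0.24  0.  ]
plate plane in tool [ 2.11407031e-03 -2.89892349e-03  8.15543963e+01] x -29.63755154018924 43.03685262934561 y -46.635112384256566 44.89451952108888
[-156.83027757  -22.50333794  -56.1830674 ] [ 19.24155594  29.96173292 125.61160256]
foot [-156.83027757  -22.50333794   48.17729478] [ 19.24155594  29.96173292 125.61160256]
-50 10.8 -12.8 11.4
-42 13.1 -14.2 13.4
-34 13.2 -13.6 12.9
-26 13.1 -13.7 12.8
-18 13.1 -13.5 13.0
-10 12.9 -13.6 13.0
-2 13.0 -13.8 12.9
6 12.9 -13.7 13.5
14 12.9 -13.8 13.9
22 12.7 -13.6 14.0
30 12.7 -13.4 14.1
38 13.1 -13.6 14.7
46 13.1 -12.6 14.3
54 18.8 -19.6 20.4
```

View pics/w6.png

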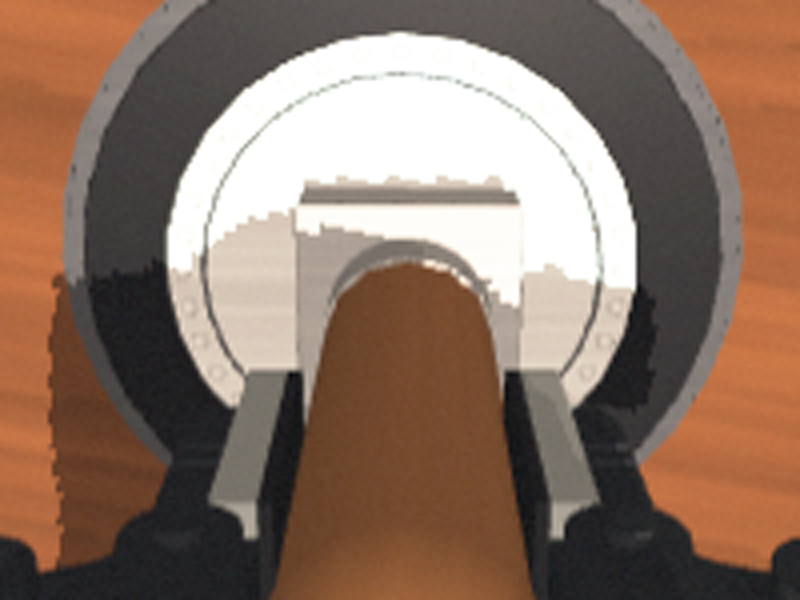

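Emit:
send_rows --commands "-0.1 -0.1 0.7 0 0 0;0 0 0.5 0 0 0;0 0 0.1 0 0 0;0 0 0 0 0 0;0 0 0 0 0 0;0 0 0 0 0 0;0 0 0 0 0 0"

```text
clock: 25.27
ee_pos: [517.7, 150.9, 153.0]
ee_rot: [-3.057, -0.274, -0.496]
ft_force: [-0.5, 0.4, -2.6]
grip_width: 0.308
grasp_force: 59.7
```

```bash
python3 -c "
from go import *
calc(0)
for i in range(4):
  camera('wrist'); s=get_state(); M,p=tool(s); print((M.T@s['ft_force']).round(2),(M.T@s['ft_torque']).round(3))"
```

```text
t 25.27 p [517.7 150.9 153. ] x [0.934 0.168 0.316] y [ 0.178 -0.984 -0.003] z [ 0.311  0.06  -0.949]
q [ 0.176 -0.129  1.773  0.005  1.176  1.567] F [-0.5  0.4 -2.6] T [-0.14  0.24 -0.02] w 0.308 gf 59.7
face [536.9 154.6  90.3] height over plane 2.6 inplane off (tool) [-0.6 -1.1 -2.6]
shift tool mm [0.6 1.1 2.6]
turn needed deg (tool x,y) [-0.12 -0.18  0.  ]
[-0.65  0.61  2.07] [ 0.084 -0.297  0.028]
[-1.47 -0.7   2.9 ] [-0.012 -0.349  0.017]
[-0.94 -0.42  2.06] [ 0.    -0.367  0.033]
[-1.47  0.65  3.43] [-0.026 -0.348  0.047]
```

Emit:
send_rows --commands "0 0 0.1 0 0 0;0 0 0.1 0 0 0;0 0 0.1 0 0 0;0 0 0 0 0 0;0 0 0 0 0 0;0 0 0 0 0 0"

```text
clock: 25.97
ee_pos: [518.5, 151.1, 150.2]
ee_rot: [-3.058, -0.274, -0.496]
ft_force: [-2.0, -0.9, 0.6]
grip_width: 0.31
grasp_force: 59.9
```

```bash
python3 -c "
from go import *
calc(0)
for i in range(4):
  camera('wrist'); s=get_state(); M,p=tool(s); print((M.T@s['ft_force']).round(2),(M.T@s['ft_torque']).round(3))"
```

```text
t 25.97 p [518.5 151.1 150.2] x [0.934 0.168 0.316] y [ 0.178 -0.984 -0.003] z [ 0.31   0.06  -0.949]
q [ 0.176 -0.125  1.775  0.005  1.17   1.567] F [-2.  -0.9  0.6] T [-0.06  0.53 -0.01] w 0.31 gf 59.9
face [537.6 154.8  87.4] height over plane -0.3 inplane off (tool) [-0.8 -1.1  0.3]
shift tool mm [ 0.8  1.1 -0.3]
turn needed deg (tool x,y) [-0.12 -0.16  0.  ]
[-2.24  0.95 -0.33] [-0.002 -0.529  0.012]
[-1.89  1.15 -0.1 ] [ 0.001 -0.546 -0.009]
[-2.32 -0.26 -0.87] [-0.007 -0.518 -0.028]
[-1.46  0.71 -0.63] [ 0.01  -0.543  0.038]
```

Emit:
send_rows --commands "-0.03 0 0.1 0 0 0;0 0 0 0 0 0;-0.03 0 0.1 0 0 0;0 0 0 0 0 0;0 0 0 0 0 0;0 0 0 0 0 0;0 0 0 0 0 0"

```text
clock: 26.75
ee_pos: [518.7, 151.1, 148.7]
ee_rot: [-3.057, -0.274, -0.497]
ft_force: [-4.1, -0.8, 4.5]
grip_width: 0.313
grasp_force: 60.4
```

```bash
cat > ft.py <<'E'
from go import *
calc(0); B=np.array([-1.1,0.05,2.6,0.01,-.34,.03]); a=[]
for i in range(6):
  camera('side'); s=get_state(); M,p=tool(s); a.append(np.r_[M.T@s['ft_force'],M.T@s['ft_torque']])
a=np.array(a).mean(0); print('raw',a.round(3)); d=a-B; print('net',d.round(3),'world',(M@d[:3]).round(2), 'normal',-d[2].round(2))
E
python3 ft.py
```

```text
t 26.75 p [518.7 151.1 148.7] x [0.933 0.168 0.317] y [ 0.178 -0.984 -0.003] z [ 0.311  0.06  -0.948]
q [ 0.176 -0.124  1.777  0.005  1.166  1.567] F [-4.1 -0.8  4.5] T [-0.11  0.83  0.08] w 0.313 gf 60.4
face [537.9 154.8  86. ] height over plane -1.8 inplane off (tool) [-1.  -1.1  1.8]
shift tool mm [ 1.   1.1 -1.8]
turn needed deg (tool x,y) [-0.11 -0.21  0.  ]
raw [-3.178  0.773 -6.428 -0.007 -0.822 -0.017]
net [-2.078  0.723 -9.028 -0.017 -0.482 -0.047] world [-4.62 -1.6   7.9 ] normal 9.03
```

Emit:
send_rows --commands "0 0.115 0 1 0 0;0 0 0 0 0 0;0 0 0 0 0 0;0 0 0 0 0 0"

```text
clock: 27.38
ee_pos: [518.9, 150.1, 148.8]
ee_rot: [-3.04, -0.277, -0.492]
ft_force: [-5.6, -0.0, 5.6]
grip_width: 0.31
grasp_force: 60.7
```

```bash
python3 ft.py | grep -v shift
```

```text
t 27.38 p [518.9 150.1 148.8] x [0.933 0.168 0.317] y [ 0.184 -0.983 -0.02 ] z [ 0.308  0.077 -0.948]
q [ 0.16  -0.126  1.779  0.03   1.167  1.542] F [-5.6 -0.   5.6] T [-0.2   0.78  0.01] w 0.31 gf 60.7
face [538. 155.  86.] height over plane -1.8 inplane off (tool) [-0.9 -1.2  1.8]
turn needed deg (tool x,y) [-1.15 -0.22  0.  ]
raw [-3.092 -0.196 -6.563 -0.068 -0.789  0.021]
net [-1.992e+00 -2.460e-01 -9.163e+00 -7.800e-02 -4.490e-01 -9.000e-03] world [-4.73 -0.8   8.06] normal 9.16
```

Emit:
send_rows --commands "0 -0.115 0 -1 0 0;0 -0.115 0 -1 0 0;0 0 0 0 0 0;0 0 0 0 0 0;0 0 0 0 0 0"

```text
clock: 28.1
ee_pos: [518.6, 152.4, 148.9]
ee_rot: [-3.074, -0.272, -0.502]
ft_force: [-3.9, -1.9, 5.0]
grip_width: 0.315
grasp_force: 60.5
```

```bash
python3 ft.py | grep -v shift
```

```text
t 28.1 p [518.6 152.4 148.9] x [0.933 0.168 0.317] y [ 0.173 -0.985  0.013] z [ 0.315  0.043 -0.948]
q [ 0.192 -0.122  1.775 -0.02   1.166  1.591] F [-3.9 -1.9  5. ] T [-0.14  0.82  0.01] w 0.315 gf 60.5
face [538.  155.   86.2] height over plane -1.6 inplane off (tool) [-0.8 -1.3  1.6]
turn needed deg (tool x,y) [ 0.87 -0.23  0.  ]
raw [-3.102  0.545 -7.093  0.022 -0.816 -0.009]
net [-2.002  0.495 -9.693  0.012 -0.476 -0.039] world [-4.83 -1.24  8.56] normal 9.69
```

Emit:
send_rows --commands "0 0.115 0 1 0 0;-0.115 0 0 0 1 0;0 0 0 0 0 0;0 0 0 0 0 0;0 0 0 0 0 0"

```text
clock: 28.82
ee_pos: [518.1, 151.0, 148.7]
ee_rot: [-3.05, -0.273, -0.526]
ft_force: [-2.7, -1.5, 5.2]
grip_width: 0.312
grasp_force: 60.4
```

```bash
python3 ft.py | grep -v shift
```

```text
t 28.82 p [518.1 151.  148.7] x [0.927 0.167 0.335] y [ 0.178 -0.984 -0.004] z [ 0.329  0.063 -0.942]
q [ 0.176 -0.138  1.794  0.005  1.144  1.567] F [-2.7 -1.5  5.2] T [-0.03  0.67  0.02] w 0.312 gf 60.4
face [538.5 155.   86.4] height over plane -1.6 inplane off (tool) [-0.3 -1.1  1.6]
turn needed deg (tool x,y) [-0.13 -1.32  0.  ]
raw [-1.476  0.519 -6.079  0.008 -0.641 -0.009]
net [-3.760e-01  4.690e-01 -8.679e+00 -2.000e-03 -3.010e-01 -3.900e-02] world [-3.12 -1.07  8.05] normal 8.68
```

Emit:
send_rows --commands "0.115 0 0 0 -1 0;0.115 0 0 0 -1 0;0 0 0 0 0 0;0 0 0 0 0 0;0 0 0 0 0 0"

```text
clock: 29.53
ee_pos: [520.1, 151.4, 149.2]
ee_rot: [-3.063, -0.274, -0.47]
ft_force: [-4.7, -0.6, 5.6]
grip_width: 0.313
grasp_force: 60.5
```

```bash
python3 ft.py | grep -v shift
```

```text
t 29.53 p [520.1 151.4 149.2] x [0.939 0.169 0.3  ] y [ 0.178 -0.984 -0.004] z [ 0.295  0.057 -0.954]
q [ 0.176 -0.11   1.76   0.005  1.187  1.567] F [-4.7 -0.6  5.6] T [-0.07  0.6   0.01] w 0.313 gf 60.5
face [538.3 154.9  86.1] height over plane -1.8 inplane off (tool) [-0.6 -1.1  1.8]
turn needed deg (tool x,y) [-0.13  0.8   0.  ]
raw [-2.402  0.358 -6.681  0.01  -0.623 -0.031]
net [-1.302  0.308 -9.281 -0.    -0.283 -0.061] world [-3.9  -1.05  8.46] normal 9.28
```

Emit:
send_rows --commands "-0.08 0 0 0 0.7 0;0 0.058 0 0.5 0 0;0 0 0.03 0 0 0;0 0 0 0 0 0;0 0 0 0 0 0;0 0 0 0 0 0"

```text
clock: 30.33
ee_pos: [519.6, 150.7, 148.7]
ee_rot: [-3.05, -0.275, -0.486]
ft_force: [-4.4, -0.7, 6.4]
grip_width: 0.317
grasp_force: 60.7
```

```bash
python3 ft.py; python3 - <<'E'
from h import *
from scipy.optimize import least_squares
s=get_state(); im,d=camera('wrist'); K,T=cam_pose('wrist',s); M,q=tool(s)
E_=lambda m:cv2.erode(m.astype(np.uint8),np.ones((5,5)))>0
m=trace('plate','wrist')[0]['mask']; l=(pts(d,K,T,E_(m))-q)@M
A=np.c_[l[:,:2],np.ones(len(l))]
for _ in range(3):
    c=np.linalg.lstsq(A,l[:,2],rcond=None)[0]; r=l[:,2]-A@c; k=abs(r)<2*r.std()+.2; l=l[k];A=A[k]
print('plate normal slope in tool',c.round(4),'extent',l.min(0).round(1),l.max(0).round(1),len(l))
m=trace('stamp','wrist')[0]['mask']; l=(pts(d,K,T,E_(m))-q)@M
l=l[(l[:,2]>-40)&(l[:,2]<48)&(abs(l[:,1])<13)&(l[:,0]>-5)&(l[:,0]<16)]
f=lambda v: np.hypot(l[:,0]-v[0]-v[1]*l[:,2],l[:,1]-v[2]-v[3]*l[:,2])-14
o=least_squares(f,[0,0,0,0],loss='soft_l1'); print('handle x0,dx/dz,y0,dy/dz',o.x.round(4),len(l))
im,_=camera('top'); save('t7.png',cv2.resize(im[150:280,170:300],None,fx=4,fy=4,interpolation=cv2.INTER_CUBIC))
E
```

```text
t 30.33 p [519.6 150.7 148.7] x [0.935 0.168 0.312] y [ 0.181 -0.983 -0.012] z [ 0.305  0.068 -0.95 ]
q [ 0.168 -0.12   1.772  0.017  1.172  1.555] F [-4.4 -0.7  6.4] T [-0.16  0.61  0.03] w 0.317 gf 60.7
face [538.4 155.   85.9] height over plane -2.0 inplane off (tool) [-0.6 -1.1  2. ]
shift tool mm [ 0.6  1.1 -2. ]
turn needed deg (tool x,y) [-0.63  0.09  0.  ]
raw [-2.863 -0.02  -7.083 -0.064 -0.614 -0.034]
net [-1.763 -0.07  -9.683 -0.074 -0.274 -0.064] world [-4.61 -0.88  8.65] normal 9.68
plate normal slope in tool [-2.60000e-03 -1.09000e-02  6.52567e+01] extent [-23.7 -45.9  63.4] [44.5 46.9 67.1] 5021
handle x0,dx/dz,y0,dy/dz [-1.2928 -0.0027 -0.0663  0.0112] 2966
```

Emit:
send_rows --commands "-0.035 0 0 0 0.3 0;0 -0.02 0.02 -0.2 0 0;0 0 0 0 0 0;0 0 0 0 0 0;0 0 0 0 0 0;0 0 0 0 0 0;0 0 0 0 0 0;0 0 0 0 0 0"

```text
clock: 31.5
ee_pos: [519.2, 150.9, 148.5]
ee_rot: [-3.052, -0.275, -0.495]
ft_force: [-5.0, -1.1, 7.3]
grip_width: 0.306
grasp_force: 60.6
```

```bash
python3 ft.py
```

```text
t 31.5 p [519.2 150.9 148.5] x [0.933 0.168 0.317] y [ 0.18  -0.984 -0.009] z [ 0.31   0.065 -0.948]
q [ 0.171 -0.124  1.777  0.012  1.166  1.56 ] F [-5.  -1.1  7.3] T [-0.08  0.68  0.07] w 0.306 gf 60.6
face [538.4 155.   85.8] height over plane -2.2 inplane off (tool) [-0.6 -1.1  2.2]
shift tool mm [ 0.6  1.1 -2.2]
turn needed deg (tool x,y) [-0.43 -0.21  0.  ]
raw [-2.491 -0.065 -7.519  0.02  -0.653 -0.012]
net [-1.3910e+00 -1.1500e-01 -1.0119e+01  1.0000e-02 -3.1300e-01 -4.2000e-02] world [-4.46 -0.78  9.16] normal 10.12
```

View pics/t7.png

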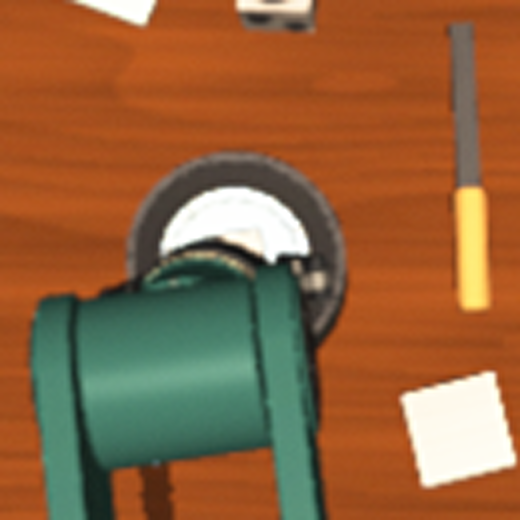

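The top view shows the arm over the plate (crop (235,225)), with the file and bench block undisturbed. Normal force is 10.1 N with small moments, so the foot is flush and centred. I'm handing in.

```bash
python3 -c "
from rig import hand_in
print(hand_in())"
```

```text
the job is handed in; nothing more can be done
None
```

The small wooden-handled stamp was stood upright on its foot and let go, taken again by the handle from above, and is now held within about 2 mm of the plate's middle, flush to within about half a degree and pressing with about 10 N; the job is handed in at about 32 s, the other things on the bench were not touched, and the verdict was not reported back.

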